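Lean the large cooling plate on the drying stand

ROBOT

A 7-joint arm with a two-finger parallel gripper is mounted at the origin on the work surface. World frame = base frame: x ahead of the robot, y to its left, z up, the work surface at z = 0. Lengths are in m, angles in rad, forces in N, time in s.
With the tool pointing down it reaches from about 0.35 to 0.9 m from the base axis. Payload 8.1 kg.
Tool frame: the origin (TCP) lies midway between the tips of the shut fingers; the grasp point (between the pads) lies 19 mm behind it; z points along the fingers, y is the direction in which the jaws open and shut (so a half turn about z gives the same grasp; the last joint's range is limited). The gripper opens to 92 mm and grips with 3 to 60 N. Pads are 19 mm wide; open, the fingers measure 130 mm over their backs; the gripper's body (75 mm by 190 mm) begins 47 mm behind the grasp point.
Start: joints at [-0.103, 0.434, 0.025, 1.573, -0.012, 1.134, -0.075], TCP at [0.625, -0, 0.203] pointing down, gripper open.
Joint ranges: [-2.62, 2.62], [-0.44, 2.09], [-1.27, 1.32], [0.08, 2.57], [-1.32, 4.46], [0.12, 2], [-2.74, 2.74]. Speed limits (rad/s): [2.22, 2.22, 3.01, 3.01, 3.14, 3.14, 3.14].

INTERFACE

Orientations are given as a rotation vector (axis times angle).
In Python, from cell import arm gives the robot as it stands. The module is installed in compiled form; this text tells all that it offers.
- The arm moves only by the tool jog_arm, never from a script. Its argument "increments" is a list of rows, each an object with "slide": the shift along the tool's x, y, z in mm, a list of three; "roll": the turn about the tool's z in rad; "gripper": the opening, from 0 (shut) to 1 (fully open). In form: [{"slide": [x, y, z], "roll": roll, "gripper": gripper}, ...]. A call has exactly 10 rows; each row is the pose to reach, as a shift and turn from the pose commanded when the call began, along the tool's axes at that moment; what a row does not reach only later rows make up. A row lasts 1/12 s, in which the tool goes at most 41.7 mm and 7.16 degrees, less where a joint would pass 70% of its speed; a pose out of reach is approached as far as the arm can. A call with a gripper value outside its range is refused whole. The fingers move at their own pace and stop on an object; "newtons" is the grip in N (left out, the last holds). Time passes only in rows, so rows that repeat a pose let the fingers close, or fill a call up. It gives the time, the measured TCP pose, the force and the opening at its end, in the units of the state.
- arm.observe(): the state, without advancing time (a new reading comes with each control period).
- arm.get_image(name): name is "scene" or "side" or "wrist"; returns a dict with "frame" (480x640x3 uint8, blue, green, red), "depth" (480x640 float32, m along the optical axis (not along the pixel's ray), 0 where there is no reading), "intrinsics" (3x3 intrinsics, pixels), "R" (3x3) and "t" (3): a world point X has camera coordinates R X + t; the wrist camera has in their place "hand_eye" (4x4, takes a point from camera to tool coordinates, whose origin is the TCP and whose axes are the flange's). Camera axes: x right, y down, z forward; pixel columns grow to the right and rows downward; lengths in m; the calibration is good to about 2 mm. A picture is of the moment at which its call begins: read the wrist's pose just before it.
- arm.sign_off(): hands the job in, once; it reports no verdict.
The state is a dict: "clock": time; "joints": joint angles; "dq": joint speeds; "joint_efforts": joint torques, N m; "position": TCP position; "ee_rot": TCP orientation; "force": force on the tool from outside, world axes, zero at the start; "ft_torque": the same for the moment, N m; "width": opening from 0.0 (shut) to 1.0 (fully open).
Only numpy, scipy, OpenCV 4.12 (cv2) and the standard library are available. Lean on these libraries where they do the work, as an engineer would, in place of code of your own. Each camera call takes 0.05 s, during which the arm holds its last target.

TASK

Take the largest of the three white ceramic gel-cooling plates out of the grey drain rack and lean it against the sloped backstop of the steel drying stand: lower edge on the ledge behind the lip, resting back on the backstop, centred across the stand. Set it down gently rather than dropping it, as the ceramic chips, and leave the two smaller plates standing in the rack.

Things in the scene. Friction and masses are not known exactly. Their poses are not given: they have to be found in the camera images.
- large_plate_c (a point): Centre of the largest white ceramic plate: 115 mm wide (its x), 8 thick (y), 120 high (z, up), 0.3-0.55 kg; faces alike. It stands on edge in any of three slots of a fixed grey rack: slot floor 12 mm, walls to 37 mm above the table, 1 mm clear of each face; lift straight up. Grip across the thickness at mid top edge, fingertips at most 40 mm below that edge, to clear the backstop later.
- seat (a point): Middle of the line where the fixed steel stand's ledge (12 mm above table) meets its backstop. z up, y along its 180 mm width, x level out of the open front, away from the robot. Backstop: flat, 6 mm thick, 72 mm along the slope, leaning 20 deg from vertical to -x; top edge at x -25, z +68. Lip 10 mm high, inner face at x +20. Large plate flush on the backstop: centre at x -17, z +58.
- narrow_plate_c (a point): Centre of the narrow plate, 65 mm wide (x), 8 thick (y), 105 high (z), white ceramic, upright in another slot of the rack; the slots lie 75 mm apart along the plates' y. Leave it.
- small_plate_c (a point): Centre of the small plate, 85 mm wide (x), 8 thick (y), 70 high (z), white ceramic, upright in another slot of the rack. Leave it.
Things that resemble listed ones, but are neither listed nor needed, are in the scene too. Leave any orange look-alike of the part that bears large_plate_c alone. Leave any red look-alike of the part that bears narrow_plate_c alone.

How it is judged:
On the way:
1. the large plate is lifted clear of the rack (height (world z) of large_plate_c above 0.105 m), for 0.1 s.
At the end, for the whole second after the job is handed in: Large plate released and still, its lower edge on the ledge between backstop and lip (centre 45-64 mm above the ledge), leaning back 12 to 33 degrees, within 20 mm of the stand's middle and 11 degrees of its line; the other plates moved under 15 mm and upright within 11 degrees (x of large_plate_c in the frame of seat between -0.035 and 0.002 m and y of large_plate_c in the frame of seat between -0.02 and 0.02 m and z of large_plate_c in the frame of seat between 0.045 and 0.064 m and angle between large_plate_c's own z axis and vertical between 0.2 and 0.58 rad and angle between the x axis of large_plate_c and the y axis of seat, either way round below 0.2 rad and linear speed of large_plate below 0.02 m/s and distance of each of narrow_plate_c, small_plate_c from where it was at the start of the episode below 0.015 m and angle between each of narrow_plate_c, small_plate_c's own z axis and vertical below 0.2 rad); the robot touches nothing.
It fails at once if the large plate is dropped (free of the fingers and faster than 0.5 m/s, a fall of about 13 mm) (linear speed of large_plate above 0.5 m/s and contact force between large_plate and the fingers below 0.05 N).
It also fails if it takes over 38 s, if anything falls off the work surface, if the arm or the gripper's body presses on something with over 40 N, if the wrist force passes 120 N, or if a joint passes its speed limit or range.

## Working session

There is one attempt and no reset: what is moved stays moved. The work goes in short steps, Python scripts to look and compute and a tool call to move; the robot and the scene stay as the last step left them, time stands still between calls to the robot, and variables do not carry over. Pictures are saved under pics/ and viewed, and the job is handed in when it is done.

Besides the shell and the picture viewer there is one more tool, called after "Emit:" as a command line: name --argument value ..., lists and objects as JSON in quotes. jog_arm: Moves the arm, as the interface text tells. Its arguments: {"type":"object","properties":{"increments":{"type":"array"},"newtons":{"type":"number"}},"required":["increments"]}

```bash
mkdir -p pics; cat > h.py <<'E'
import numpy as np, cv2, pickle
from cell import arm
def grab(n,tag):
    s=arm.observe(); im=arm.get_image(n); im['state']=s
    pickle.dump(im,open(f'{tag}.pkl','wb')); cv2.imwrite(f'pics/{tag}.png',im['frame']); return im
def cloud(im):
    d=im['depth'];K=im['intrinsics'];v,u=np.mgrid[:d.shape[0],:d.shape[1]]
    P=np.stack([(u-K[0,2])/K[0,0]*d,(v-K[1,2])/K[1,1]*d,d],-1)
    if 'R' in im: return (P-im['t'])@im['R']
    from scipy.spatial.transform import Rotation as Ro
    H=np.array(im['hand_eye']);Q=P@H[:3,:3].T+H[:3,3]
    return Q@Ro.from_rotvec(im['state']['ee_rot']).as_matrix().T+np.array(im['state']['position'])
E
python3 - <<'E'
from h import *
print(arm.observe())
for n in ['scene','side','wrist']:
    im=grab(n,n+'0')
    if 'R' in im: print(n,-np.array(im['R']).T@im['t'])
E
```

```text
{'clock': 0.0, 'joints': array([-0.10262836,  0.43523811,  0.02497702,  1.5740451 , -0.01157334,
        1.13397999, -0.07511535]), 'dq': array([ 0.00037349,  0.00212712, -0.00233009, -0.00112797,  0.00081807,
       -0.00029295, -0.00120136]), 'joint_efforts': array([ 3.89017032e-04, -6.67853522e+01,  9.84863900e-01, -3.14464223e+01,
       -6.05165795e-02,  4.27553023e-02,  1.12382318e-04]), 'position': array([ 6.24486404e-01, -5.20800339e-05,  2.02155756e-01]), 'ee_rot': array([-2.22081909e+00, -2.22071112e+00,  1.86812948e-03]), 'force': array([ 0.70211458,  0.32952319, -0.42880262]), 'ft_torque': array([-0.04163487, -0.03630288, -0.04302957]), 'width': 0.9960991518638099}
scene [ 1.05043272 -0.18420456  1.06130758]
side [-0.12281743  0.85392987  0.79443123]
```

View pics/scene0.png

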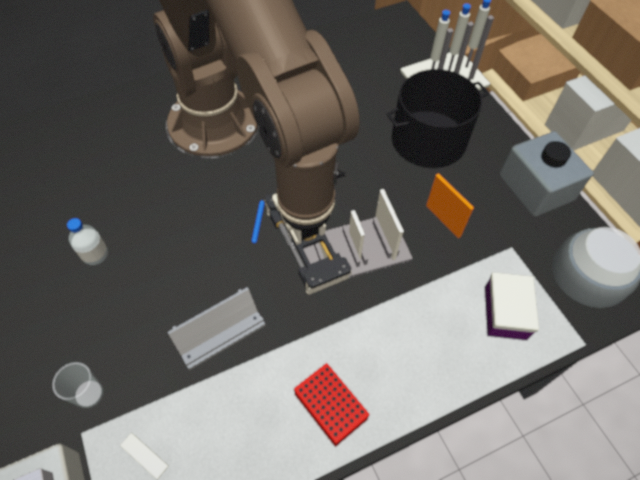

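View pics/side0.png

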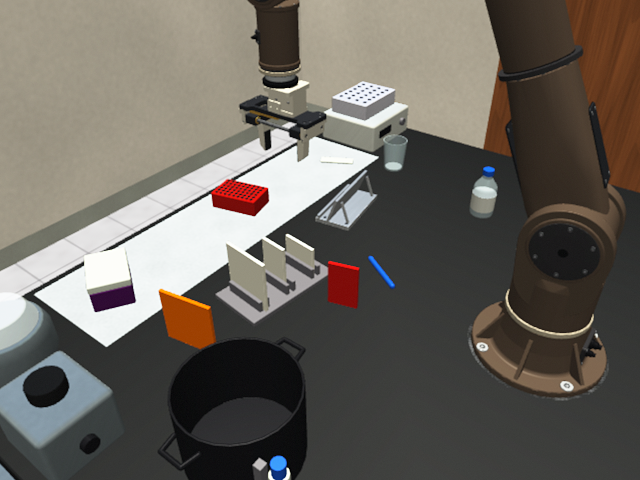

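View pics/wrist0.png

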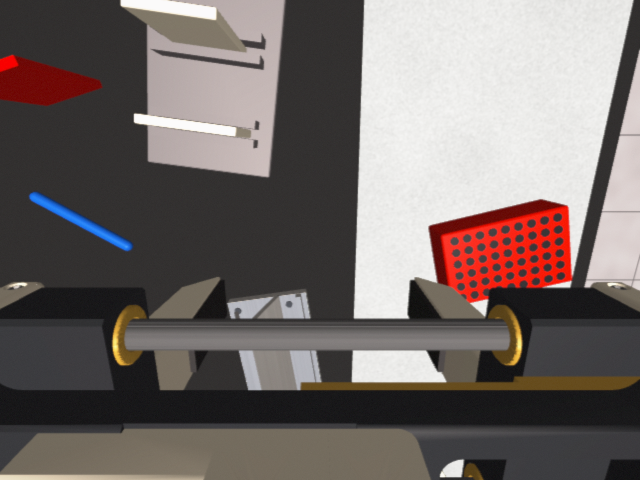

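The scene view shows the rack around (355,255) and the stand around (215,325). In the side view, the leftmost white plate (247,275) is the largest, followed by the narrow one (273,262) and the small one (299,250). The orange and red plates are look-alikes. Next I'll measure positions from the depth images.

```bash
python3 - <<'E'
from h import *
for n in ['side0','scene0']:
    im=pickle.load(open(n+'.pkl','rb'));C=cloud(im);f=im['frame'].astype(int)
    ok=im['depth']>0
    hsv=cv2.cvtColor(im['frame'],cv2.COLOR_BGR2HSV)
    x,y,z=C[...,0],C[...,1],C[...,2]
    m=ok&(z>0.045)&(z<0.15)&(hsv[...,1]<60)&(x>.4)&(x<.75)&(y>0.0)&(y<.4)
    nl,lab,st,ce=cv2.connectedComponentsWithStats(m.astype(np.uint8))
    for i in range(1,nl):
        if st[i,4]<60: continue
        P=C[lab==i]; q=P[:,:2]
        r=cv2.minAreaRect((q*1000).astype(np.float32))
        print(n,st[i],'n',len(P),'lo',np.percentile(P,1,0).round(3),'hi',np.percentile(P,99,0).round(3),'rect',np.round(r[0],1),np.round(r[1],1),round(r[2],1))
    m=ok&(z>0.004)&(z<0.12)&(hsv[...,1]<70)&(x>.4)&(x<.8)&(y<-0.05)&(y>-.4)
    nl,lab,st,ce=cv2.connectedComponentsWithStats(m.astype(np.uint8))
    for i in range(1,nl):
        if st[i,4]<60: continue
        P=C[lab==i]
        r=cv2.minAreaRect((P[:,:2]*1000).astype(np.float32))
        print(n,'STAND',st[i],'lo',np.percentile(P,1,0).round(3),'hi',np.percentile(P,99,0).round(3),'rect',np.round(r[0],1),np.round(r[1],1),round(r[2],1))
E
python3 - <<'E'
import cv2
a=cv2.imread('pics/scene0.png');cv2.imwrite('pics/sc_st.png',cv2.resize(a[270:380,140:290],None,fx=5,fy=5,interpolation=cv2.INTER_CUBIC))
b=cv2.imread('pics/side0.png');cv2.imwrite('pics/si_rk.png',cv2.resize(b[220:330,200:350],None,fx=5,fy=5,interpolation=cv2.INTER_CUBIC))
E
```

```text
side0 [286 234  29  30 460] n 460 lo [0.47  0.082 0.045] hi [0.554 0.098 0.085] rect [511.9  88.7] [11.8 86.3] 82.4
side0 [ 226  236   61   63 1983] n 1983 lo [0.474 0.16  0.046] hi [0.587 0.248 0.133] rect [528.1 200.3] [ 86.3 119.6] 83.5
side0 [117 270  15  17 159] n 159 lo [0.724 0.37  0.049] hi [0.749 0.4   0.071] rect [736.4 384.7] [30.7 26.5] 89.4
side0 STAND [321 157  19   7  70] lo [ 0.744 -0.399  0.004] hi [ 0.798 -0.364  0.012] rect [ 772.8 -385.7] [57.3 31.8] 25.9
side0 STAND [ 316  170   62   59 1657] lo [ 0.519 -0.284  0.004] hi [ 0.623 -0.098  0.081] rect [ 589.3 -249.6] [111.  310.2] 10.0
scene0 [376 190  27  63 823] n 823 lo [0.477 0.226 0.046] hi [0.59  0.246 0.135] rect [532.4 237.5] [ 10.  118.3] 82.4
scene0 [349 211  16  42 362] n 362 lo [0.491 0.155 0.047] hi [0.555 0.169 0.12 ] rect [523.6 163. ] [ 9.9 66.5] 82.0
scene0 [489 272  16  17 134] n 134 lo [0.728 0.369 0.046] hi [0.75  0.399 0.072] rect [738.2 383.9] [30.6 23.4] 89.2
scene0 STAND [ 168  288   97   81 3771] lo [ 0.555 -0.276  0.007] hi [ 0.632 -0.101  0.08 ] rect [ 572.8 -190.5] [105.9 180.1] 7.8
scene0 STAND [140 442  28  33 315] lo [ 0.737 -0.4    0.004] hi [ 0.8   -0.366  0.01 ] rect [ 770.7 -392.2] [72.4 29.5] 26.2
```

View pics/sc_st.png

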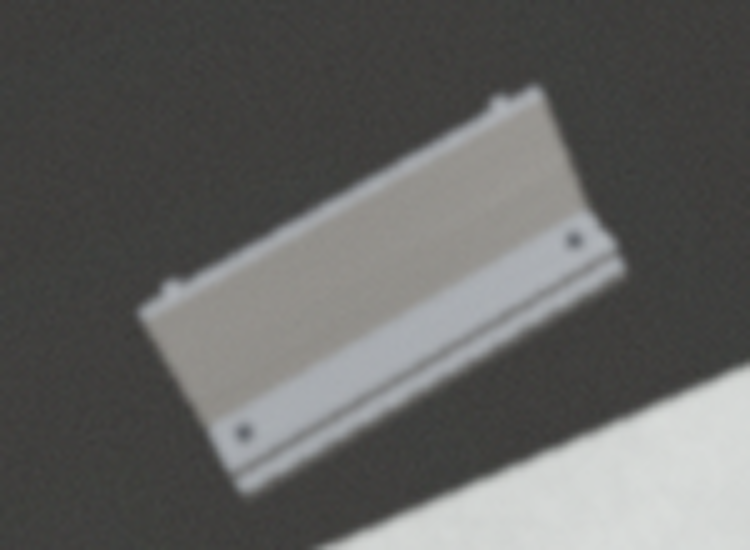

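View pics/si_rk.png

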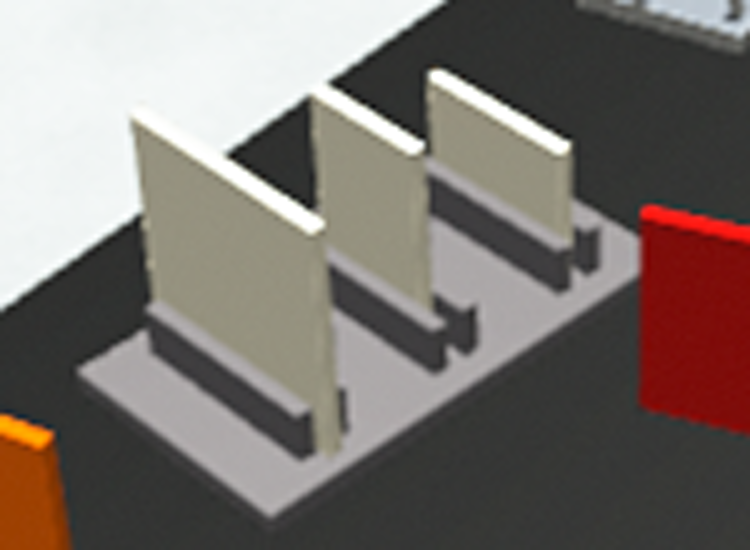

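Enlarged, the stand's backstop, ledge and lip are clear, with the open front toward +x. In the rack, the large plate is the one at the +y end. Next come tighter fits.

```bash
cat > fit.py <<'E'
from h import *
def plane(P):
    c=P.mean(0)
    for _ in range(5):
        u,s,v=np.linalg.svd(P-c,full_matrices=False);n=v[2];r=(P-c)@n
        k=np.abs(r)<max(2*np.median(np.abs(r)),.001);P=P[k];c=P.mean(0)
    return c,n,np.abs((P-c)@n).mean(),len(P)
if __name__=='__main__':
  for n in ['side0','scene0']:
    im=pickle.load(open(n+'.pkl','rb'));C=cloud(im);ok=im['depth']>0
    x,y,z=C[...,0],C[...,1],C[...,2]
    hsv=cv2.cvtColor(im['frame'],cv2.COLOR_BGR2HSV)
    t=ok&(hsv[...,1]<60)&(x>.45)&(x<.61)&(y>.21)&(y<.27)
    top=t&(z>.127)&(z<.14)
    P=C[top]; r=cv2.minAreaRect((P[:,:2]*1000).astype(np.float32)); print(n,'top',len(P),np.median(P[:,2]),r)
    P=C[t&(z>.05)&(z<.122)]
    c,nn,e,k=plane(P);print('face',c.round(4),nn.round(4),e,k,'yaw',np.degrees(np.arctan2(nn[1],nn[0])))
    s=ok&(x>.5)&(x<.66)&(y<-.08)&(y>-.3)&(hsv[...,1]<70)
    if n=='scene0':
      led=s&(z>.009)&(z<.0145); P=C[led&(x>.58)];print('led',len(P),np.median(P[:,2]),cv2.minAreaRect((P[:,:2]*1000).astype(np.float32)))
      bs=s&(z>.025)&(z<.07);P=C[bs];c,nn,e,k=plane(P)
      if nn[0]<0: nn=-nn
      print('backstop',c.round(4),nn.round(4),e,k,'yaw',np.degrees(np.arctan2(nn[1],nn[0])),'lean',np.degrees(np.arcsin(nn[2])))
      h=nn[:2]/np.linalg.norm(nn[:2]);w=np.array([-h[1],h[0]])
      a=P[:,:2]@w; print('width lo/hi',np.percentile(a,[.5,99.5]))
      mid=np.percentile(a,[.5,99.5]).mean()
      # per-height extents
      for z0 in (.03,.04,.05,.06): 
        q=a[np.abs(P[:,2]-z0)<.005];print(z0,q.min(),q.max())
      d=(nn@c-nn[2]*.012)/np.linalg.norm(nn[:2])
      print('seat',h*d+w*mid,h,w)
      for zz in ('all',):
        P=C[s&(z>.005)];b=P[:,:2]@w;g=P[:,:2]@h-d
        print('all lat',np.percentile(b,[.2,99.8]),np.percentile(b,[.2,99.8]).mean(),'depth',np.percentile(g,[.5,99.5]))
E
python3 fit.py
```

```text
side0 top 204 0.1316682642317445 ((530.966552734375, 237.51507568359375), (11.12094783782959, 114.76676177978516), 82.8863754272461)
face [0.5301 0.2405 0.0869] [0.126  0.992  0.0022] 0.00044022058048604764 633 yaw 82.76247935494041
scene0 top 201 0.13142486928374536 ((533.1539306640625, 237.57508850097656), (9.588858604431152, 116.66742706298828), 82.389404296875)
face [0.5322 0.2343 0.0866] [-0.1243 -0.9922  0.0013] 0.0003980783309175076 408 yaw -97.13890361475464
led 904 0.011809385844719564 ((606.695068359375, -185.56515502929688), (38.050960540771484, 179.75868225097656), 7.491569519042969)
backstop [ 0.5787 -0.1913  0.0479] [0.9245 0.1376 0.3555] 0.0004736100352251689 735 yaw 8.466739492337414 lean 20.826517821662986
width lo/hi [-0.36190145 -0.1838833 ]
0.03 -0.36258377126545766 -0.1829539985103599
0.04 -0.3618848610329111 -0.18292095385809598
0.05 -0.3624615106253896 -0.1833097181866618
0.06 -0.36252768369152266 -0.18285438332706283
seat [ 0.5919563  -0.18778208] [0.9891015  0.14723526] [-0.14723526  0.9891015 ]
all lat [-0.36248771 -0.18298404] -0.2727358735233911 depth [-0.03133065  0.03267163]
```

Emit:
jog_arm --increments '[{"slide":[20,-8,0],"roll":-0.1,"gripper":0.45},{"slide":[45,-18,0],"roll":-0.22,"gripper":0.45},{"slide":[70,-28,0],"roll":-0.34,"gripper":0.45},{"slide":[95,-38,0],"roll":-0.46,"gripper":0.45},{"slide":[120,-48,0],"roll":-0.58,"gripper":0.45},{"slide":[145,-58,0],"roll":-0.7,"gripper":0.45},{"slide":[170,-68,0],"roll":-0.82,"gripper":0.45},{"slide":[195,-78,0],"roll":-0.94,"gripper":0.45},{"slide":[220,-86,0],"roll":-1.06,"gripper":0.45},{"slide":[237.5,-92.5,0],"roll":-1.16,"gripper":0.45}]' --newtons 20

```text
clock: 0.98
position: [0.5312, 0.2401, 0.2029]
ee_rot: [-0.628, -3.077, -0.001]
force: [0.8, -0.3, -0.0]
width: 0.449
```

Emit:
jog_arm --increments '[{"slide":[0,0,0],"roll":-0.1,"gripper":0.45},{"slide":[0,0,0],"roll":-0.2,"gripper":0.45},{"slide":[0,0,0],"roll":-0.283,"gripper":0.45},{"slide":[0,0,0],"roll":-0.283,"gripper":0.45},{"slide":[0,0,0],"roll":-0.283,"gripper":0.45},{"slide":[0,0,0],"roll":-0.283,"gripper":0.45},{"slide":[0,0,0],"roll":-0.283,"gripper":0.45},{"slide":[0,0,0],"roll":-0.283,"gripper":0.45},{"slide":[0,0,0],"roll":-0.283,"gripper":0.45},{"slide":[0,0,0],"roll":-0.283,"gripper":0.45}]'

```text
clock: 1.82
position: [0.5325, 0.2375, 0.2029]
ee_rot: [0.201, 3.135, -0.0]
force: [-0.3, 0.5, -0.4]
width: 0.449
```

```bash
cat > st.py <<'E'
from h import *
from scipy.spatial.transform import Rotation as Ro
s=arm.observe();R=Ro.from_rotvec(s['ee_rot']).as_matrix()
print(s['clock'],s['position'].round(4),'tilt',np.degrees(np.arccos(-R[2,2])).round(2),'jaw yaw',np.degrees(np.arctan2(R[1,1],R[0,1])).round(2),'tool x yaw',np.degrees(np.arctan2(R[1,0],R[0,0])).round(2),'F',s['force'].round(2),'w',s['width'],'j',s['joints'].round(2))
def togo(p,yaw):
    d=np.array(p)-s['position'];print('slide mm',(R.T@d*1000).round(1),'roll',-np.radians(yaw-np.degrees(np.arctan2(R[1,1],R[0,1]))).round(3))
E
python3 - <<'E'
from st import *
togo([.532,.2375,.097],82.7)
im=grab('wrist','wrist1')
E
```

```text
1.8167 [0.5325 0.2375 0.2029] tilt 0.01 jaw yaw 82.65 tool x yaw 172.65 F [-0.33  0.49 -0.37] w 0.4486611310701559 j [-0.25  0.4  -0.36  1.65  0.15  1.12  0.79]
slide mm [  0.5  -0.  105.9] roll -0.001
```

View pics/wrist1.png

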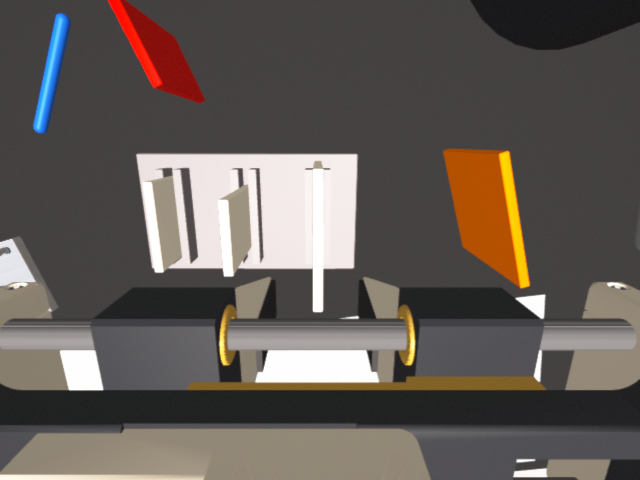

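The wrist view shows the large plate's top edge at column 318, midway between the fingers (about 255 to 378) and square to the jaw. Next I descend.

Emit:
jog_arm --increments '[{"slide":[0,0,15],"roll":0,"gripper":0.45},{"slide":[0,0,30],"roll":0,"gripper":0.45},{"slide":[0,0,45],"roll":0,"gripper":0.45},{"slide":[0,0,60],"roll":0,"gripper":0.45},{"slide":[0,0,75],"roll":0,"gripper":0.45},{"slide":[0,0,88],"roll":0,"gripper":0.45},{"slide":[0,0,98],"roll":0,"gripper":0.45},{"slide":[0,0,105],"roll":0,"gripper":0.45},{"slide":[0,0,105],"roll":0,"gripper":0.45},{"slide":[0,0,105],"roll":0,"gripper":0.45}]'

```text
clock: 2.7
position: [0.5326, 0.2376, 0.098]
ee_rot: [-0.201, -3.135, 0.0]
force: [-0.7, 0.1, 0.2]
width: 0.445
```

Emit:
jog_arm --increments '[{"slide":[0,0,0],"roll":0,"gripper":0.3},{"slide":[0,0,0],"roll":0,"gripper":0.2},{"slide":[0,0,0],"roll":0,"gripper":0.1},{"slide":[0,0,0],"roll":0,"gripper":0.0},{"slide":[0,0,0],"roll":0,"gripper":0.0},{"slide":[0,0,0],"roll":0,"gripper":0.0},{"slide":[0,0,0],"roll":0,"gripper":0.0},{"slide":[0,0,0],"roll":0,"gripper":0.0},{"slide":[0,0,0],"roll":0,"gripper":0.0},{"slide":[0,0,0],"roll":0,"gripper":0.0}]' --newtons 25

```text
clock: 3.53
position: [0.5327, 0.2377, 0.0982]
ee_rot: [0.201, 3.135, 0.0]
force: [0.2, -0.5, 2.8]
width: 0.084
```

```bash
python3 - <<'E'
from st import *
E
```

```text
3.5333 [0.5327 0.2377 0.0982] tilt 0.03 jaw yaw 82.67 tool x yaw 172.67 F [ 0.17 -0.47  2.75] w 0.08448093339843497 j [-0.27  0.5  -0.34  1.78  0.21  0.9   0.74]
```

The grip closed at 7.8 mm, which matches the plate thickness. Next I lift straight up.

Emit:
jog_arm --increments '[{"slide":[0,0,-6],"roll":0,"gripper":0.0},{"slide":[0,0,-15],"roll":0,"gripper":0.0},{"slide":[0,0,-28],"roll":0,"gripper":0.0},{"slide":[0,0,-43],"roll":0,"gripper":0.0},{"slide":[0,0,-60],"roll":0,"gripper":0.0},{"slide":[0,0,-78],"roll":0,"gripper":0.0},{"slide":[0,0,-96],"roll":0,"gripper":0.0},{"slide":[0,0,-114],"roll":0,"gripper":0.0},{"slide":[0,0,-128],"roll":0,"gripper":0.0},{"slide":[0,0,-135],"roll":0,"gripper":0.0}]'

```text
clock: 4.37
position: [0.5328, 0.2377, 0.2352]
ee_rot: [0.201, 3.133, 0.001]
force: [-0.1, 0.8, -5.0]
width: 0.086
```

```bash
python3 - <<'E'
from st import *
togo([.601,-.187,.233],8)
im=grab('scene','scene2')
im=grab('side','side2')
cv2.imwrite('pics/both2.png',np.hstack([cv2.resize(pickle.load(open(f'{k}.pkl','rb'))['frame'][100:400,y:y+380],(400,316)) for k,y in (('scene2',150),('side2',100))]))
E
```

```text
4.3667 [0.5328 0.2377 0.2352] tilt 0.11 jaw yaw 82.67 tool x yaw 172.67 F [-0.07  0.78 -4.96] w 0.08597581635292524 j [-0.25  0.37 -0.36  1.61  0.14  1.18  0.8 ]
slide mm [-121.8 -412.5    1.9] roll 1.303
```

View pics/both2.png

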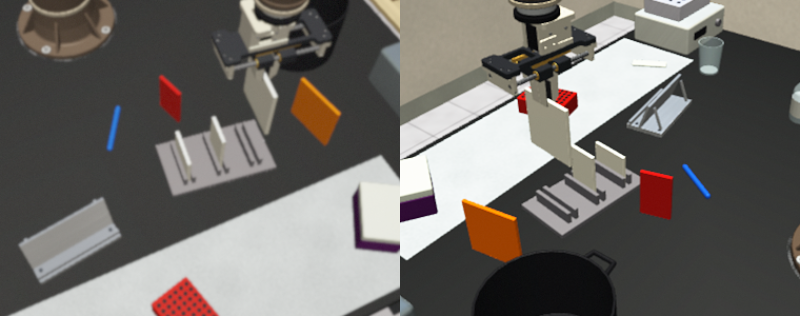

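Both views show the plate clear of the rack, hanging square, with the other two still standing. Next I go over to the stand.

Emit:
jog_arm --increments '[{"slide":[-3,-10,0],"roll":0.03,"gripper":0.0},{"slide":[-8,-27,0],"roll":0.09,"gripper":0.0},{"slide":[-15,-50,0],"roll":0.16,"gripper":0.0},{"slide":[-22,-75,0],"roll":0.24,"gripper":0.0},{"slide":[-30,-102,0],"roll":0.33,"gripper":0.0},{"slide":[-38,-130,0],"roll":0.42,"gripper":0.0},{"slide":[-46,-156,0],"roll":0.51,"gripper":0.0},{"slide":[-53,-180,0],"roll":0.59,"gripper":0.0},{"slide":[-58,-197,0],"roll":0.64,"gripper":0.0},{"slide":[-61,-206,0],"roll":0.67,"gripper":0.0}]'

```text
clock: 5.3
position: [0.5664, 0.0204, 0.2321]
ee_rot: [-1.233, -2.889, 0.004]
force: [-0.5, -0.6, -5.6]
width: 0.084
```

```bash
python3 - <<'E'
from st import *
togo([.601,-.187,.233],8)
E
```

```text
5.3 [0.5664 0.0204 0.2321] tilt 0.15 jaw yaw 43.75 tool x yaw 133.75 F [-0.49 -0.6  -5.59] w 0.08359561102920232 j [-0.01  0.33 -0.16  1.66  0.06  1.16  0.58]
slide mm [-173.8 -118.4   -0.5] roll 0.624
```

Emit:
jog_arm --increments '[{"slide":[-5,-3,0],"roll":0.03,"gripper":0.0},{"slide":[-18,-12,0],"roll":0.09,"gripper":0.0},{"slide":[-36,-25,0],"roll":0.16,"gripper":0.0},{"slide":[-58,-40,0],"roll":0.24,"gripper":0.0},{"slide":[-82,-56,0],"roll":0.33,"gripper":0.0},{"slide":[-106,-72,0],"roll":0.42,"gripper":0.0},{"slide":[-128,-87,0],"roll":0.5,"gripper":0.0},{"slide":[-148,-100,0],"roll":0.57,"gripper":0.0},{"slide":[-162,-110,0],"roll":0.61,"gripper":0.0},{"slide":[-170,-116,0],"roll":0.624,"gripper":0.0}]'

```text
clock: 6.13
position: [0.6024, -0.1802, 0.2326]
ee_rot: [2.056, 2.375, -0.002]
force: [-0.4, 1.3, -5.3]
width: 0.082
```

Emit:
jog_arm --increments '[{"slide":[0,0,0],"roll":0,"gripper":0.0},{"slide":[0,0,0],"roll":0,"gripper":0.0},{"slide":[0,0,0],"roll":0,"gripper":0.0},{"slide":[0,0,0],"roll":0,"gripper":0.0},{"slide":[0,0,0],"roll":0,"gripper":0.0},{"slide":[0,0,0],"roll":0,"gripper":0.0},{"slide":[0,0,0],"roll":0,"gripper":0.0},{"slide":[0,0,0],"roll":0,"gripper":0.0},{"slide":[0,0,0],"roll":0,"gripper":0.0},{"slide":[0,0,0],"roll":0,"gripper":0.0}]'

```text
clock: 6.97
position: [0.6024, -0.1773, 0.233]
ee_rot: [2.05, 2.38, 0.0]
force: [0.4, -1.0, -4.8]
width: 0.08
```

```bash
python3 - <<'E'
from st import *
from fit import plane
togo([.601,-.187,.233],8)
p=s['position']
for n in ('scene','side'):
    im=grab(n,n+'3');C=cloud(im);hsv=cv2.cvtColor(im['frame'],cv2.COLOR_BGR2HSV)
    Q=C-p; L=Q@R  # tool coords
    # plate bottom ~ 85 below TCP (tool z +85), top 35 above
    m=(im['depth']>0)&(abs(L[...,0])<.08)&(abs(L[...,1])<.02)&(L[...,2]>.005)&(L[...,2]<.1)&(hsv[...,1]<70)
    P=L[m]; c,nn,e,k=plane(P)
    print(n,m.sum(),'lo',np.percentile(P,.5,0).round(4),'hi',np.percentile(P,99.5,0).round(4),'c',c.round(4),'n',nn.round(3),e,k)
cv2.imwrite('pics/both3.png',np.hstack([cv2.resize(pickle.load(open(f'{k}.pkl','rb'))['frame'][y:y+225,x:x+285],(400,316)) for k,x,y in (('scene3',100,180),('side3',200,70))]))
E
```

```text
6.9667 [ 0.6024 -0.1773  0.233 ] tilt 0.01 jaw yaw 8.53 tool x yaw 98.53 F [ 0.41 -1.01 -4.82] w 0.07975692259978126 j [ 0.17  0.42  0.04  1.52 -0.02  1.2   0.37]
slide mm [-9.4 -2.9 -0. ] roll 0.009
scene 378 lo [-0.0575  0.0004  0.0056] hi [0.0503 0.0053 0.0871] c [-0.0377  0.0033  0.0482] n [-0.003  1.     0.003] 0.0004441520340767477 294
side 663 lo [-0.0593 -0.0074  0.0057] hi [0.0595 0.002  0.0845] c [ 0.001  -0.0048  0.0441] n [ 0.007 -1.     0.003] 0.00044444335346851226 382
```

View pics/both3.png

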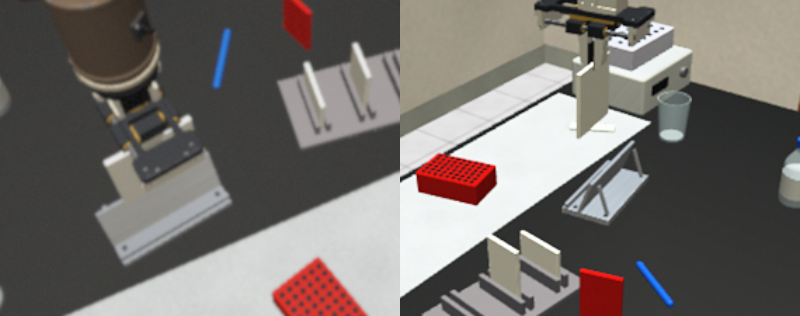

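The plate hangs square and centred on the tool, with its lower edge about 85 mm below the TCP. Next I align over the ledge and lower to about 12 mm above it.

Emit:
jog_arm --increments '[{"slide":[-3,-1,0],"roll":0.004,"gripper":0.0},{"slide":[-7,-2,0],"roll":0.009,"gripper":0.0},{"slide":[-9.5,-2.5,0],"roll":0.009,"gripper":0.0},{"slide":[-9.5,-2.5,5],"roll":0.009,"gripper":0.0},{"slide":[-9.5,-2.5,15],"roll":0.009,"gripper":0.0},{"slide":[-9.5,-2.5,28],"roll":0.009,"gripper":0.0},{"slide":[-9.5,-2.5,41],"roll":0.009,"gripper":0.0},{"slide":[-9.5,-2.5,52],"roll":0.009,"gripper":0.0},{"slide":[-9.5,-2.5,58],"roll":0.009,"gripper":0.0},{"slide":[-9.5,-2.5,60],"roll":0.009,"gripper":0.0}]'

```text
clock: 7.9
position: [0.6005, -0.1867, 0.1712]
ee_rot: [-2.059, -2.37, 0.002]
force: [-0.4, 0.3, -4.7]
width: 0.081
```

Emit:
jog_arm --increments '[{"slide":[0,0,5],"roll":0,"gripper":0.0},{"slide":[0,0,13],"roll":0,"gripper":0.0},{"slide":[0,0,23],"roll":0,"gripper":0.0},{"slide":[0,0,34],"roll":0,"gripper":0.0},{"slide":[0,0,45],"roll":0,"gripper":0.0},{"slide":[0,0,54],"roll":0,"gripper":0.0},{"slide":[0,0,60],"roll":0,"gripper":0.0},{"slide":[0,0,62],"roll":0,"gripper":0.0},{"slide":[0,0,62],"roll":0,"gripper":0.0},{"slide":[0,0,62],"roll":0,"gripper":0.0}]'

```text
clock: 8.73
position: [0.6016, -0.1872, 0.1112]
ee_rot: [2.06, 2.371, 0.0]
force: [0.1, -0.7, -5.3]
width: 0.085
```

```bash
python3 - <<'E'
from st import *
togo([.6015,-.187,.098],8)
h=np.array([np.cos(np.radians(8)),np.sin(np.radians(8))]);w=np.array([-h[1],h[0]])
d=s['position'][:2]-[.592,-.1878];print('stand x,y of tcp',d@h,d@w)
im=grab('side','side4');C=cloud(im)
L=(C-s['position'])@R
hsv=cv2.cvtColor(im['frame'],cv2.COLOR_BGR2HSV)
m=(im['depth']>0)&(abs(L[...,0])<.08)&(abs(L[...,1])<.02)&(L[...,2]>.005)&(L[...,2]<.082)&(hsv[...,1]<70)
print(L[m].min(0),L[m].max(0))
a=im['frame'][100:250,270:420];cv2.imwrite('pics/s4.png',cv2.resize(a,None,fx=4,fy=4,interpolation=cv2.INTER_CUBIC))
E
```

```text
8.7333 [ 0.6016 -0.1872  0.1112] tilt 0.03 jaw yaw 8.02 tool x yaw 98.02 F [ 0.08 -0.71 -5.3 ] w 0.08491713115189416 j [ 0.19  0.53  0.03  1.67 -0.02  0.95  0.38]
slide mm [ 0.2 -0.1 13.2] roll 0.0
stand x,y of tcp 0.009644978419461289 -0.0007023851452423264
[-0.06187971 -0.00828856  0.00522356] [0.05967256 0.00479893 0.08135988]
```

View pics/s4.png

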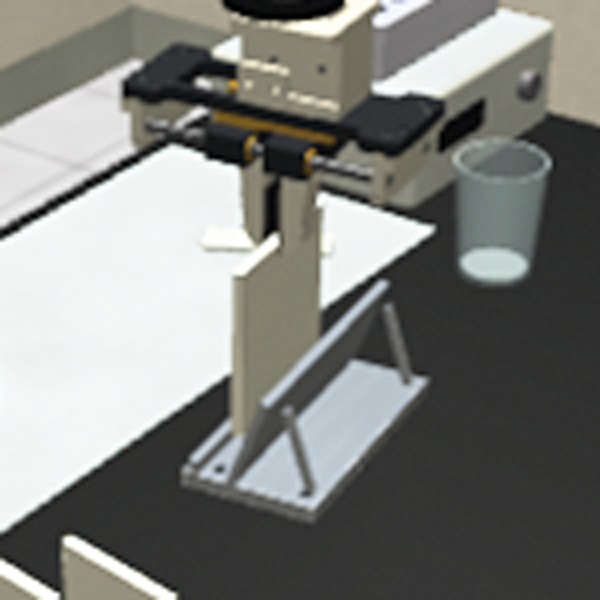

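In the side close-up the plate's lower edge, near (238,430), hangs above the ledge between the lip and backstop. I lower slowly until it touches.

Emit:
jog_arm --increments '[{"slide":[0,0,2],"roll":0,"gripper":0.0},{"slide":[0,0,4],"roll":0,"gripper":0.0},{"slide":[0,0,6],"roll":0,"gripper":0.0},{"slide":[0,0,8],"roll":0,"gripper":0.0},{"slide":[0,0,9.5],"roll":0,"gripper":0.0},{"slide":[0,0,10.5],"roll":0,"gripper":0.0},{"slide":[0,0,11],"roll":0,"gripper":0.0},{"slide":[0,0,11.5],"roll":0,"gripper":0.0},{"slide":[0,0,11.5],"roll":0,"gripper":0.0},{"slide":[0,0,11.5],"roll":0,"gripper":0.0}]'

```text
clock: 9.62
position: [0.6014, -0.1871, 0.0995]
ee_rot: [2.061, 2.371, 0.0]
force: [1.2, -0.9, -5.3]
width: 0.084
```

Emit:
jog_arm --increments '[{"slide":[0,0,0.2],"roll":0,"gripper":0.0},{"slide":[0,0,0.4],"roll":0,"gripper":0.0},{"slide":[0,0,0.6],"roll":0,"gripper":0.0},{"slide":[0,0,0.8],"roll":0,"gripper":0.0},{"slide":[0,0,1.0],"roll":0,"gripper":0.0},{"slide":[0,0,1.2],"roll":0,"gripper":0.0},{"slide":[0,0,1.4],"roll":0,"gripper":0.0},{"slide":[0,0,1.5],"roll":0,"gripper":0.0},{"slide":[0,0,1.5],"roll":0,"gripper":0.0},{"slide":[0,0,1.5],"roll":0,"gripper":0.0}]'

```text
clock: 10.45
position: [0.6016, -0.187, 0.0982]
ee_rot: [2.06, 2.371, 0.001]
force: [0.3, 1.0, -2.0]
width: 0.085
```

Emit:
jog_arm --increments '[{"slide":[0,0,0.1],"roll":0,"gripper":0.0},{"slide":[0,0,0.2],"roll":0,"gripper":0.0},{"slide":[0,0,0.3],"roll":0,"gripper":0.0},{"slide":[0,0,0.4],"roll":0,"gripper":0.0},{"slide":[0,0,0.5],"roll":0,"gripper":0.0},{"slide":[0,0,0.5],"roll":0,"gripper":0.0},{"slide":[0,0,0.5],"roll":0,"gripper":0.0},{"slide":[0,0,0.5],"roll":0,"gripper":0.0},{"slide":[0,0,0.5],"roll":0,"gripper":0.0},{"slide":[0,0,0.5],"roll":0,"gripper":0.0}]'

```text
clock: 11.28
position: [0.602, -0.187, 0.0982]
ee_rot: [2.06, 2.371, 0.001]
force: [-1.2, 1.9, 6.3]
width: 0.084
```

The plate is seated with light contact: about 11 N of upward change. I release it a little so that it stands upright between loose fingers.

Emit:
jog_arm --increments '[{"slide":[0,0,0],"roll":0,"gripper":0.1},{"slide":[0,0,0],"roll":0,"gripper":0.12},{"slide":[0,0,0],"roll":0,"gripper":0.14},{"slide":[0,0,0],"roll":0,"gripper":0.16},{"slide":[0,0,0],"roll":0,"gripper":0.18},{"slide":[0,0,0],"roll":0,"gripper":0.2},{"slide":[0,0,0],"roll":0,"gripper":0.2},{"slide":[0,0,0],"roll":0,"gripper":0.2},{"slide":[0,0,0],"roll":0,"gripper":0.2},{"slide":[0,0,0],"roll":0,"gripper":0.2}]'

```text
clock: 12.12
position: [0.6014, -0.1871, 0.0974]
ee_rot: [-2.061, -2.371, -0.0]
force: [1.9, -0.1, 0.0]
width: 0.199
```

```bash
python3 - <<'E'
from st import *
im=grab('side','side5');im2=grab('scene','scene5')
a=im['frame'][100:220,270:420];b=im2['frame'][230:380,140:290]
cv2.imwrite('pics/s5.png',np.hstack([cv2.resize(a,(400,320)),cv2.resize(b,(400,320))]))
for im in (im,im2):
  L=(cloud(im)-s['position'])@R
  hsv=cv2.cvtColor(im['frame'],cv2.COLOR_BGR2HSV)
  m=(im['depth']>0)&(abs(L[...,0])>.02)&(abs(L[...,0])<.08)&(abs(L[...,1])<.02)&(L[...,2]>-.03)&(L[...,2]<.03)&(hsv[...,1]<70)
  from fit import plane
  print(plane(L[m]))
E
```

```text
12.1167 [ 0.6014 -0.1871  0.0974] tilt 0.0 jaw yaw 8.02 tool x yaw 98.02 F [ 1.92 -0.09  0.01] w 0.19866558396572606 j [ 0.19  0.54  0.03  1.68 -0.02  0.92  0.38]
(array([ 0.00842456, -0.00480174,  0.00226837]), array([-3.19797086e-04, -9.99974785e-01,  7.09408934e-03]), np.float64(0.0007119533935361677), 176)
(array([-0.01529861,  0.00341438, -0.00350719]), array([0.00381713, 0.99996881, 0.00691394]), np.float64(0.0004427383009150074), 197)
```

View pics/s5.png

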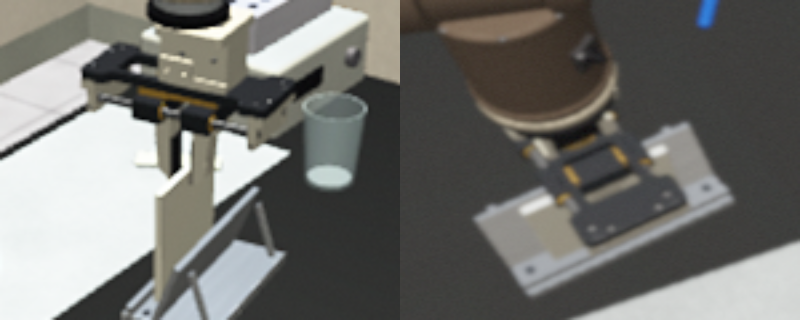

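The plate now stands upright on the ledge, free between the fingers and still at the tool's centre. Next I tip it back slowly with the front finger while the rear finger stays close to catch it.

Emit:
jog_arm --increments '[{"slide":[0,-2,0],"roll":0,"gripper":0.2},{"slide":[0,-4,0],"roll":0,"gripper":0.2},{"slide":[0,-6,0],"roll":0,"gripper":0.2},{"slide":[0,-8,0],"roll":0,"gripper":0.2},{"slide":[0,-10,0],"roll":0,"gripper":0.2},{"slide":[0,-12,0],"roll":0,"gripper":0.2},{"slide":[0,-14,0],"roll":0,"gripper":0.2},{"slide":[0,-16,0],"roll":0,"gripper":0.2},{"slide":[0,-18,0],"roll":0,"gripper":0.2},{"slide":[0,-20,0],"roll":0,"gripper":0.2}]'

```text
clock: 13.05
position: [0.5812, -0.1899, 0.0974]
ee_rot: [-2.061, -2.371, 0.0]
force: [-0.5, -0.1, -0.4]
width: 0.197
```

```bash
cat > chk.py <<'E'
from st import *
from fit import plane
import sys
t=sys.argv[1]
im=grab('side','side'+t);im2=grab('scene','scene'+t)
a=im['frame'][100:220,270:420];b=im2['frame'][230:380,140:290]
cv2.imwrite(f'pics/s{t}.png',np.hstack([cv2.resize(a,(400,320)),cv2.resize(b,(400,320))]))
h=np.array([np.cos(np.radians(8)),np.sin(np.radians(8)),0]);w=np.array([-h[1],h[0],0]);S=np.array([.592,-.1878,.012])
d=s['position']-S;print('tcp in stand',(d@h).round(4),(d@w).round(4),d[2].round(4))
for n,im in (('side',im),('scene',im2)):
  D=cloud(im)-S;L=np.stack([D@h,D@w,D[...,2]],-1)
  hsv=cv2.cvtColor(im['frame'],cv2.COLOR_BGR2HSV)
  for lo,hi in ((.074,.112),(.01,.06)):
    m=(im['depth']>0)&(abs(L[...,1])>(.018 if lo>.05 else 0))&(abs(L[...,1])<.075)&(L[...,0]<.02)&(L[...,0]>-.065)&(L[...,2]>lo)&(L[...,2]<hi)&(hsv[...,1]<70)
    if m.sum()<30: continue
    P=L[m];c,nn,e,k=plane(P);nn*=np.sign(nn[0])
    print(n,lo,'c',c.round(4),'n',nn.round(3),'lean',np.degrees(np.arcsin(nn[2])).round(1),'yaw',np.degrees(np.arctan2(nn[1],nn[0])).round(1),'lat',np.percentile(P[:,1],[1,99]).round(4),e.round(5),k)
E
python3 chk.py 6
```

```text
13.05 [ 0.5812 -0.1899  0.0974] tilt 0.01 jaw yaw 8.01 tool x yaw 98.01 F [-0.47 -0.06 -0.4 ] w 0.19705263832552122 j [ 0.21  0.51  0.03  1.73 -0.02  0.9   0.39]
tcp in stand -0.011 -0.0006 0.0854
side 0.074 c [-0.0155  0.0114  0.0918] n [0.976 0.004 0.218] lean 12.6 yaw 0.2 lat [-0.0622  0.0581] 0.0004 75
side 0.01 c [-0.0137  0.0086  0.0385] n [ 0.892 -0.063  0.448] lean 26.6 yaw -4.0 lat [-0.0747  0.0744] 0.00787 321
scene 0.074 c [-0.0082 -0.0145  0.0933] n [0.979 0.005 0.203] lean 11.7 yaw 0.3 lat [-0.0577  0.056 ] 0.00055 181
scene 0.01 c [-0.0007 -0.0012  0.0274] n [0.765 0.025 0.644] lean 40.1 yaw 1.9 lat [-0.0744  0.0744] 0.00105 214
```

View pics/s6.png

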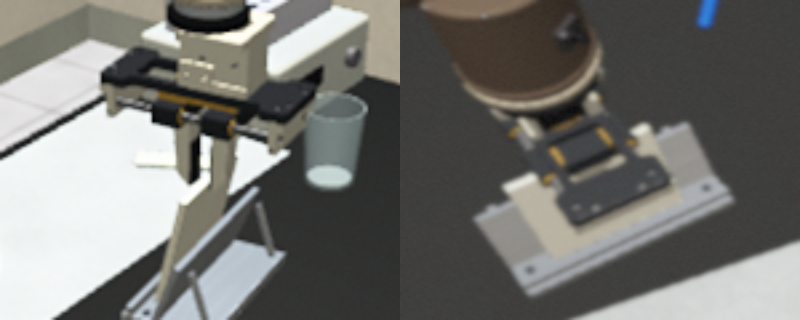

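It now leans about 12° and rests against the rear finger, as predicted. I keep lowering it onto the backstop while widening the fingers.

Emit:
jog_arm --increments '[{"slide":[0,-2,0],"roll":0,"gripper":0.22},{"slide":[0,-4,0],"roll":0,"gripper":0.24},{"slide":[0,-6,0],"roll":0,"gripper":0.26},{"slide":[0,-8,0],"roll":0,"gripper":0.28},{"slide":[0,-10,0],"roll":0,"gripper":0.3},{"slide":[0,-12,0],"roll":0,"gripper":0.31},{"slide":[0,-14,0],"roll":0,"gripper":0.32},{"slide":[0,-16,0],"roll":0,"gripper":0.33},{"slide":[0,-18,0],"roll":0,"gripper":0.34},{"slide":[0,-20,0],"roll":0,"gripper":0.34}]'

```text
clock: 13.98
position: [0.5618, -0.1927, 0.0976]
ee_rot: [2.06, 2.371, 0.001]
force: [-0.2, 0.4, 0.4]
width: 0.337
```

```bash
python3 chk.py 7
```

```text
13.9833 [ 0.5618 -0.1927  0.0976] tilt 0.03 jaw yaw 8.02 tool x yaw 98.02 F [-0.16  0.37  0.43] w 0.33678572170079624 j [ 0.22  0.49  0.03  1.78 -0.02  0.88  0.4 ]
tcp in stand -0.0306 -0.0006 0.0856
side 0.074 c [-0.0352  0.0267  0.0915] n [ 0.914 -0.003  0.406] lean 23.9 yaw -0.2 lat [-0.0536  0.0584] 0.00045 48
side 0.01 c [-0.0195  0.0014  0.035 ] n [0.938 0.008 0.347] lean 20.3 yaw 0.5 lat [-0.0747  0.0745] 0.00038 169
scene 0.074 c [-0.0282 -0.0245  0.0934] n [0.916 0.006 0.402] lean 23.7 yaw 0.4 lat [-0.0579  0.0564] 0.00053 153
scene 0.01 c [ 0.001  -0.0038  0.0279] n [0.896 0.011 0.443] lean 26.3 yaw 0.7 lat [-0.0738  0.0738] 0.00075 552
```

View pics/s7.png

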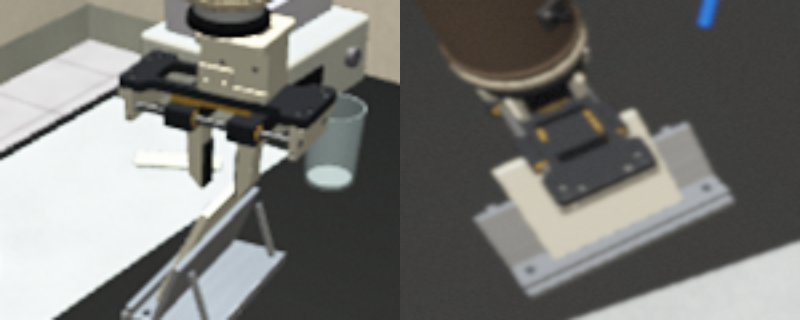

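It leans 23.8°, the expected angle with the plate resting on the backstop's top edge. I centre the fingers, open them wide, and lift straight up.

Emit:
jog_arm --increments '[{"slide":[0,-1.5,0],"roll":0,"gripper":0.36},{"slide":[0,-3,0],"roll":0,"gripper":0.4},{"slide":[0,-3,0],"roll":0,"gripper":0.5},{"slide":[0,-3,0],"roll":0,"gripper":0.6},{"slide":[0,-3,0],"roll":0,"gripper":0.7},{"slide":[0,-3,0],"roll":0,"gripper":0.8},{"slide":[0,-3,0],"roll":0,"gripper":0.8},{"slide":[0,-3,0],"roll":0,"gripper":0.8},{"slide":[0,-3,-3],"roll":0,"gripper":0.8},{"slide":[0,-3,-8],"roll":0,"gripper":0.8}]'

```text
clock: 14.92
position: [0.5584, -0.193, 0.1053]
ee_rot: [-2.06, -2.371, 0.001]
force: [1.1, -0.5, -0.4]
width: 0.794
```

Emit:
jog_arm --increments '[{"slide":[0,0,-8],"roll":0,"gripper":0.8},{"slide":[0,0,-18],"roll":0,"gripper":0.8},{"slide":[0,0,-30],"roll":0,"gripper":0.8},{"slide":[0,0,-45],"roll":0,"gripper":0.8},{"slide":[0,0,-60],"roll":0,"gripper":0.8},{"slide":[0,0,-80],"roll":0,"gripper":0.8},{"slide":[0,0,-100],"roll":0,"gripper":0.8},{"slide":[0,0,-120],"roll":0,"gripper":0.8},{"slide":[0,0,-130],"roll":0,"gripper":0.8},{"slide":[0,0,-135],"roll":0,"gripper":0.8}]'

```text
clock: 15.75
position: [0.5597, -0.1933, 0.243]
ee_rot: [2.059, 2.369, 0.003]
force: [-0.1, -0.7, -0.2]
width: 0.803
```

Emit:
jog_arm --increments '[{"slide":[0,0,0],"roll":0,"gripper":0.8},{"slide":[0,0,0],"roll":0,"gripper":0.8},{"slide":[0,0,0],"roll":0,"gripper":0.8},{"slide":[0,0,0],"roll":0,"gripper":0.8},{"slide":[0,0,0],"roll":0,"gripper":0.8},{"slide":[0,0,0],"roll":0,"gripper":0.8},{"slide":[0,0,0],"roll":0,"gripper":0.8},{"slide":[0,0,0],"roll":0,"gripper":0.8},{"slide":[0,0,0],"roll":0,"gripper":0.8},{"slide":[0,0,0],"roll":0,"gripper":0.8}]'

```text
clock: 16.58
position: [0.5588, -0.1931, 0.2404]
ee_rot: [2.061, 2.371, 0.0]
force: [-0.0, -0.2, -0.1]
width: 0.799
```

```bash
python3 chk.py 8; python3 - <<'E'
from h import *
# rack plates before/after
for n in ['side','scene']:
  for k in ('0','8'):
    im=pickle.load(open(n+k+'.pkl','rb'));C=cloud(im);x,y,z=C[...,0],C[...,1],C[...,2]
    hsv=cv2.cvtColor(im['frame'],cv2.COLOR_BGR2HSV)
    m=(im['depth']>0)&(z>.05)&(z<.15)&(hsv[...,1]<60)&(x>.45)&(x<.6)
    for nm,a,b in (('narrow',.145,.18),('small',.07,.105)):
      P=C[m&(y>a)&(y<b)]
      if len(P)>40: print(n+k,nm,len(P),P.mean(0).round(4),P[:,2].max().round(3))
E
```

```text
16.5833 [ 0.5588 -0.1931  0.2404] tilt 0.0 jaw yaw 8.02 tool x yaw 98.02 F [-0.03 -0.16 -0.11] w 0.7994006668022456 j [ 0.21  0.35  0.04  1.61 -0.02  1.18  0.4 ]
tcp in stand -0.0336 -0.0006 0.2284
side 0.074 c [-0.036   0.0015  0.0929] n [0.922 0.003 0.388] lean 22.9 yaw 0.2 lat [-0.0587  0.0578] 0.00041 71
side 0.01 c [-0.0201  0.0013  0.037 ] n [0.938 0.006 0.346] lean 20.3 yaw 0.4 lat [-0.0743  0.0744] 0.00037 159
scene 0.074 c [-0.028  -0.0019  0.0929] n [0.908 0.006 0.419] lean 24.8 yaw 0.4 lat [-0.0575  0.0558] 0.00056 372
scene 0.01 c [-0.002  -0.0017  0.035 ] n [0.909 0.006 0.418] lean 24.7 yaw 0.4 lat [-0.0735  0.0736] 0.00067 736
side0 narrow 616 [0.5188 0.1657 0.0874] 0.12
side0 small 408 [0.5098 0.0911 0.0693] 0.086
side8 narrow 612 [0.519  0.1656 0.0879] 0.121
side8 small 411 [0.5091 0.0912 0.0692] 0.086
scene0 narrow 347 [0.5274 0.1607 0.0928] 0.122
scene8 narrow 352 [0.5274 0.1607 0.0921] 0.121
scene8 small 234 [0.5187 0.0871 0.0739] 0.087
```

View pics/s8.png

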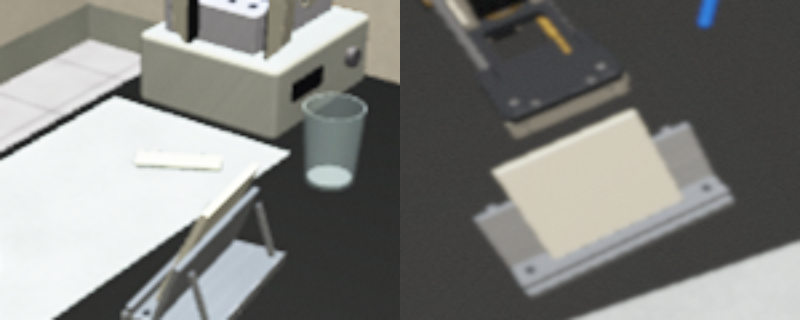

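View pics/scene8.png

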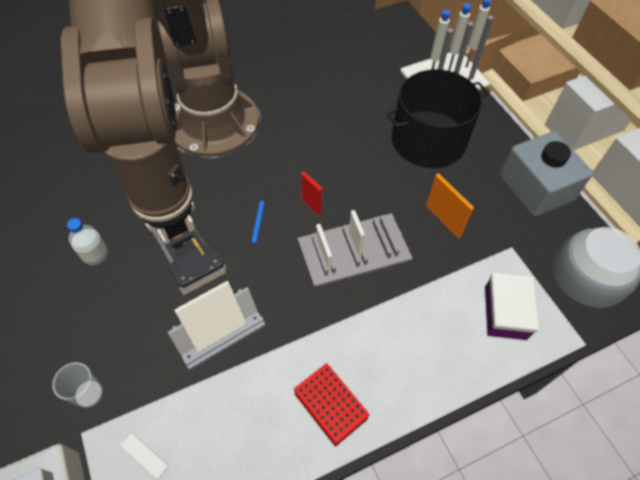

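The plate rests on the ledge (scene view around (210,320)), leaning about 24° and centred. The two smaller plates still stand in the rack and the gripper is well clear, so I hand in.

```bash
python3 -c "
from cell import arm
print(arm.sign_off())"
```

```text
the job is handed in; nothing more can be done
None
```

The largest plate now leans against the drying stand's backstop, and I handed the job in at about 16.6 s of the 38 s allowed. The sign-off gave no verdict, so the evidence is my own camera checks.

I gripped the plate at mid top edge, lifted it straight out of the rack and lowered it upright onto the ledge until the force reading showed light contact. I then loosened the fingers and tipped it back slowly between them until it rested on the backstop. Finally I opened the fingers wide and lifted the gripper clear.

| Last check | Reading | Limit |
|---|---|---|
| Lean | 22.9° (side camera), 24.8° (scene camera) | 12–33° |
| Offset from stand's middle | about 1 mm | 20 mm |
| Angle to stand's line | about 0.4° | 11° |
| Centre above ledge (worked out from the lean) | about 56 mm | 45–64 mm |
| Narrow and small plates' movement | under 1 mm | 15 mm |

- **Lean:** it is steeper than the 20° of a flush fit because I set the lower edge about 5 mm out from the backstop, so the plate rests on the backstop's top edge. The two cameras disagree by 2°, but both readings are in range.
- **Small plate:** its before-and-after check comes from the side camera only, because the arm hid it from the scene camera at the start.

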